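# Seat a frame tube and lock the two-stage clamp

## Task

With closed fingertips, push the loose tube along its V-rail until it is fully home against the end stop; only then push the clamp lever past its first click to its second and last stop, so that the tube is locked there. Only push: do not lift the tube, and leave the other things on the bench where they are.

Things in the scene. Friction and masses are not known exactly. Their poses are not given: they have to be found in the camera images.
- fixture: tube clamp fixture bolted to the bench: steel base plate 190 x 250 x 12 (own y -100 to 150) with V-rail, end stop and grey gearbox. Origin on the bench under the tube's line; +y along that line towards the end stop (tube and lever are both pushed this way), +x across to the gearbox, z up. Placed anywhere, turned up to 0.45 rad about z. V-rail at x = 0, y -65 to 70
- stop_face (a point): centre of the end stop's face, on the tube's axis line, 55 above the bench (fixture frame 0, 105, 55). The stop is a steel plate 60 wide, 12 thick, up to 95 above the bench. The tube is home when its front end touches this face
- gearbox_top (a point): centre of the top of the grey clamp gearbox, 82 above the bench (fixture frame 70, 20, 82); the gearbox is 70 (x) by 130 (y). From it a steel arm reaches over the tube (24 wide, at y = 20, x -11 to 61, up to 107 above the bench) and carries the clamp pad, which comes down as the lever is moved
- tube_center (a point): centre of the loose steel tube, diameter 38, length 180, 0.17 to 0.34 kg, dark bores at its ends, lying in the V-rail, axis (own y) along the fixture's y, 55 above the bench. A few newtons slide it. At the start its front is 28 to 60 short of the stop; home, this centre is 90 from the stop face. Its rear end always sticks out behind the V-rail (fixture y = -75 when home), free to be pushed
- clamp_lever (a joint): two-stage clamp lever on the gearbox, rad: 0 released, leaning 0.425 to fixture -y; 0.42 first detent, upright, pad 4 mm short of the tube; 0.85 second and last stop, leaning 0.425 to +y, tube clamped. Detents: let go below about 0.2 it returns to 0, from there to about 0.63 it settles at 0.42, beyond it snaps to 0.85. Push it towards +y near its grip with about 5 to 10 N
- lever_pivot (a point): lever's pivot point, inside the gearbox, 70 above the bench (fixture frame 84, 20, 70); the pivot axis is along the fixture's x
- lever_top (a point): tip of the lever, 102 from the pivot along the lever (moves with it; up to 172 above the bench). Below it is the black round grip, diameter 20, from 102 down to 45 from the pivot, then a steel rod of diameter 10
- tube: the same tube as a body; origin at the middle of its underside, 19 below its centre
- offcut: loose bystander: short steel tube offcut standing on end, diameter 32, 60 high. Origin at the middle of its underside
- paste_jar: loose bystander: small white screw-top jar, diameter 48, 50 high. Origin at the middle of its underside
- square: loose bystander: L-shaped steel square lying flat, 100 x 78, 14 high. Origin at the middle of its underside
- spanner: loose bystander: spanner lying on the bench. Origin at the middle of its underside
- tape: loose bystander: grey tape measure, 60 x 34, 56 high. Origin at the middle of its underside
- lug: loose bystander: small steel lug (foot plate with a round boss), 50 x 30, 28 high. Origin at the middle of its underside
Things that resemble listed ones, but are neither listed nor needed, are in the scene too. Leave any orange or yellow look-alike of the tube alone.

How it is judged:
On the way, in this order (a step that is already met when the one before it is completed fails the run):
1. the tube is home against the end stop while the lever is still released (y of tube_center in the frame of fixture between 0.012 and 0.018 m and z of tube_center in the frame of fixture between 0.05 and 0.06 m and x of tube_center in the frame of fixture between -0.005 and 0.005 m and angle between the y axis of tube_center and the y axis of fixture, either way round below 0.06 rad and value of joint clamp_lever below 0.15 rad), for 0.2 s.
2. the lever is at its second stop (value of joint clamp_lever above 0.8 rad), for 0.2 s.
At the end, for the whole second after the job is handed in: the tube lies in the V-rail with its front end within 3 mm of the end stop, in line with the rail and at rest, and the lever rests at its second stop (over 0.80 of 0.85 rad) (y of tube_center in the frame of fixture between 0.012 and 0.018 m and z of tube_center in the frame of fixture between 0.05 and 0.06 m and x of tube_center in the frame of fixture between -0.005 and 0.005 m and angle between the y axis of tube_center and the y axis of fixture, either way round below 0.06 rad and value of joint clamp_lever above 0.8 rad and velocity of joint clamp_lever between -0.05 and 0.05 rad/s and linear speed of tube below 0.02 m/s); the robot touches nothing.
It fails at once if the tube is lifted more than 10 mm off the rail (z of tube_center in the frame of fixture above 0.065 m).
It fails at once if another thing on the bench is moved more than 30 mm (distance of any of offcut, paste_jar, square, spanner, tape, lug from where it was at the start of the episode above 0.03 m).
It also fails if it takes over 45 s, if anything falls off the work surface, if the arm or the gripper's body presses on something with over 40 N, if the wrist force passes 120 N, or if a joint passes its speed limit or range.

## Robot

A 6-joint arm with a two-finger parallel gripper is mounted at the origin on the work surface. World frame = base frame: x ahead of the robot, y to its left, z up, the work surface at z = 0. Lengths are in m, angles in rad, forces in N, time in s.
With the tool pointing down it reaches from about 0.275 to 0.775 m from the base axis. Payload 14.6 kg.
Tool frame: the origin (TCP) lies at the very end of the fingers, on their centre line; the grasp point (between the pads) lies r.grip_depth behind it (r.grip_depth is the distance from the TCP to the grasp point, in m); z points along the fingers, y is the line along which they close (so a half turn about z gives the same grasp; the last joint's range is limited). The gripper opens to 85 mm and grips with 20 to 120 N. Pads are 22 mm wide; open, the fingers measure 114 mm over their backs; the gripper's body (76 mm by 85 mm) begins 54 mm behind the grasp point. The pads swing forward as they close: fully open they stand 13 mm farther back than shut.
Start: joints at [-0.155, 0.263, -0.048, 1.259, 0, 1.415], TCP at [0.525, -0, 0.231] pointing down, gripper open.
Joint ranges: [-2.65, 2.65], [-0.89, 1.7], [-1.18, 1.37], [-2.13, 2.11], [-1.35, 1.29], [-3.14, 3.14]. Speed limits (rad/s): [1.89, 1.89, 2.57, 2.79, 3.14, 3.14].

## Interface

Orientations are given as a rotation vector (axis times angle).
In Python, from rig import state, grab_frame, camera_params, r gives the robot as it stands.
- The arm moves only by the tool drive_tool, never from a script. Its argument "targets" is one flat list of numbers, 7 for each row, row after row: the turn, a rotation vector about the tool's x, y, z in rad, then the shift along the tool's x, y, z in m, then the gripper's target within -1 to 1 (shut at 1, half-way at 0, fully open at -1). In form: [wx, wy, wz, x, y, z, jaw, wx, wy, wz, x, y, z, jaw, ...]. A call has 1 to 10 rows; each row shifts and turns the commanded pose from where the row before left it, along the tool's axes as they then stand; what a row does not reach is not made up. A row lasts 1/8 s, in which the tool goes at most 62.5 mm and 10.7 degrees, less where a joint would pass 70% of its speed; a pose out of reach is approached as far as the arm can. A call is refused whole if a number of a shift passes 0.0625 or a number of a turn 0.188, either way. A call with a gripper value outside its range is refused whole. The fingers move at their own pace and stop on an object; the grip force is fixed at half the most. Time passes only in rows, so rows that do not move let the fingers close. It gives the time, the measured TCP pose, the force, the opening and the grip force at its end, in the units of the state.
- state(): the state, without advancing time (a new reading comes with each control period).
- grab_frame(name): name is "scene" or "side" or "wrist"; returns (picture, depth): 400x640x3 uint8, blue, green, red; 400x640 float32, m along the optical axis (not along the pixel's ray), 0 where there is no reading.
- camera_params(name): a dict with "camera_matrix" (3x3 intrinsics, pixels), "R" (3x3) and "t" (3): a world point X has camera coordinates R X + t. Camera axes: x right, y down, z forward; pixel columns grow to the right and rows downward; lengths in m; the calibration is good to about 2 mm. A picture is of the moment at which its call begins: read the wrist's pose just before it. camera_params takes no time and is no camera call; for the wrist camera it gives the pose at the moment of the call.
- r.job_done(): hands the job in; it is judged then, once.
The state is a dict: "clock": time; "q": joint angles; "joint_vel": joint speeds; "joint_efforts": joint torques, N m; "tcp_pos": TCP position; "ee_rot": TCP orientation; "force": force on the tool from outside, world axes, zero at the start; "moment": the same for the moment, N m; "gripper_width": finger opening in m; "grip_force": force on a finger pad.
Only numpy, scipy, OpenCV 4.12 (cv2) and the standard library are available. Lean on these libraries where they do the work, as an engineer would, in place of code of your own. Each camera call takes 0.05 s, during which the arm holds its last target. There are 200 camera calls.

## Working session

There is one attempt and no reset: what is moved stays moved. The work goes in short steps, Python scripts to look and compute and a tool call to move; the robot and the scene stay as the last step left them, time stands still between calls to the robot, and variables do not carry over. Pictures are saved under pics/ and viewed, at most 10 in all, crops included, and the job is handed in when it is done.

Besides the shell and the picture viewer there is one more tool, called after "Call:" as name(argument=value, ...), one argument or row to a line, values as JSON. drive_tool: Moves the arm, as the interface text tells. Its arguments: {"type":"object","properties":{"targets":{"type":"array"}},"required":["targets"]}

```bash
mkdir -p pics
python3 - <<'E'
from rig import *
import cv2,numpy as np
print(state())
for n in("scene","side"):
    p,d=grab_frame(n);c=camera_params(n);cv2.imwrite(f"pics/{n}0.png",p);np.savez(f"{n}0.npz",p=p,d=d,K=c["camera_matrix"],R=c["R"],t=c["t"])
    print(n,c)
E
```

```text
{'clock': 0.0, 'q': array([-1.55272828e-01,  2.63534327e-01, -4.89003407e-02,  1.25938177e+00,
        1.65551614e-05,  1.41547854e+00]), 'joint_vel': array([ 4.32622981e-04, -2.33611104e-03, -2.57840060e-03, -1.29255067e-05,
       -3.95187886e-04,  6.06716611e-04]), 'joint_efforts': array([ 6.28219332e-04, -6.37613010e+01,  3.84567368e+01,  1.37825581e-02,
        8.02127857e-07, -5.80562346e-05]), 'tcp_pos': array([5.24751815e-01, 5.26750240e-05, 2.30832608e-01]), 'ee_rot': array([-2.22080175e+00, -2.22090158e+00,  9.22916486e-04]), 'force': array([ 0.54032986, -0.48320361, -0.99905904]), 'moment': array([ 0.05659409, -0.0294175 ,  0.04041046]), 'grip_force': 0.0, 'gripper_width': 0.085693524257794}
scene {'camera_matrix': array([[366.39736348,   0.        , 323.53913678],
       [  0.        , 366.39736348, 199.80349701],
       [  0.        ,   0.        ,   1.        ]]), 'R': array([[-0.24610895,  0.96922983, -0.00489169],
       [ 0.68252095,  0.16971937, -0.71088711],
       [-0.68818278, -0.17829436, -0.70328912]]), 't': array([ 0.15401172, -0.224616  ,  1.45291331])}
side {'camera_matrix': array([[448.18570098,   0.        , 309.32769666],
       [  0.        , 448.18570098, 196.26414865],
       [  0.        ,   0.        ,   1.        ]]), 'R': array([[-0.20877598, -0.97786175,  0.01410659],
       [-0.59901723,  0.11646316, -0.79222137],
       [ 0.77304007, -0.17384688, -0.61007074]]), 't': array([0.04211044, 0.37487947, 1.18662828])}
```

View pics/scene0.png

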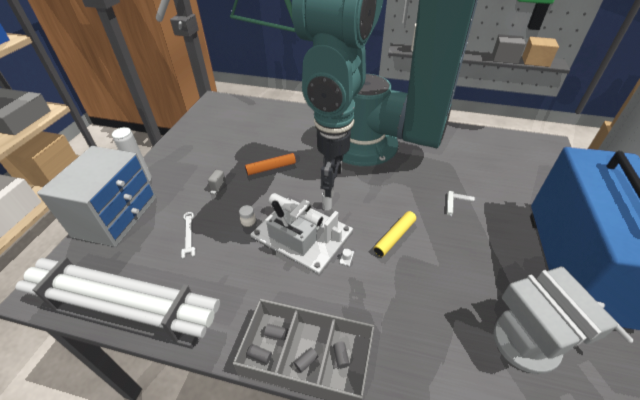

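View pics/side0.png

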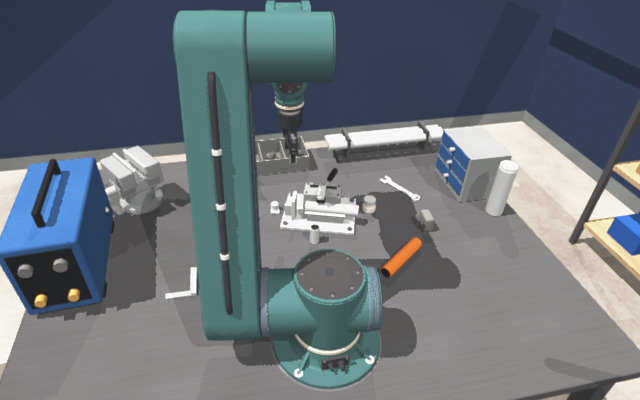

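The scene picture shows the fixture around (303,232) with the lever at (278,208) leaning left (world -y), and the jar at (247,215) close to the rear. The side picture shows the tube from about (300,210) to (357,208) and the jar at (370,205). The orange (271,164) and yellow (396,234) tubes are decoys. The steel tube in the V-rail is the one meant. I'll take an enlarged crop and a wrist view.

```bash
cat > h.py <<'E'
import numpy as np,cv2
from rig import *
def load(n):
    z=np.load(n+".npz");return z["p"],z["d"],z["K"],z["R"],z["t"]
def shot(n,tag):
    c=camera_params(n);p,d=grab_frame(n);np.savez(tag+".npz",p=p,d=d,K=c["camera_matrix"],R=c["R"],t=c["t"]);return p
def cloud(n):
    p,d,K,R,t=load(n);v,u=np.mgrid[:400,:640]
    c=np.stack([(u-K[0,2])/K[0,0]*d,(v-K[1,2])/K[1,1]*d,d],-1)
    return (c-t)@R
E
python3 - <<'E'
from h import *
w=shot("wrist","w0")
s=load("scene0")[0][180:275,225:365];b=load("side0")[0][165:245,260:390]
s=cv2.resize(s,(400,271),interpolation=3);b=cv2.resize(b,(400,246),interpolation=3)
im=np.zeros((600,800,3),np.uint8);im[:271,:400]=s;im[:246,400:]=b
im[275:525,:400]=cv2.resize(w,(400,250))
# top-down height map from clouds
for i,n in enumerate(["side0"]):
    X=cloud(n).reshape(-1,3);D=load(n)[1].ravel()>0;X=X[D]
    m=(abs(X[:,0]-.52)<.25)&(abs(X[:,1])<.25)&(X[:,2]>.008)&(X[:,2]<.2);X=X[m];X=X[np.argsort(X[:,2])]
    o=np.zeros((250,250),np.uint8);o[((.77-X[:,0])*500).astype(int).clip(0,249),((.25-X[:,1])*500).astype(int).clip(0,249)]=np.clip(X[:,2]*1400+30,0,255)
    im[270:595,420:745]=cv2.resize(o,(325,325),interpolation=0)[...,None]
cv2.imwrite("pics/m1.png",im)
E
```

```text
(no output)
```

View pics/m1.png

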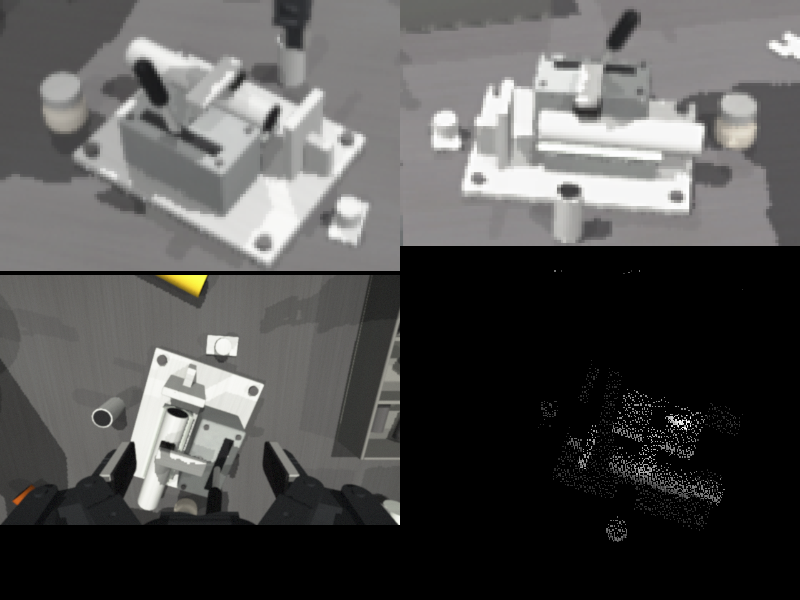

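The enlarged crop confirms it. The white steel tube lies in the rail with its dark bore facing the stop, and the jar stands behind its rear end, towards the gearbox side. I'll fit the fixture model to the clouds.

```bash
cat > fit.py <<'E'
from h import *
from scipy.optimize import least_squares
P=[]
for n in("scene0","side0","w0"):
    X=cloud(n)[load(n)[1]>0]; m=(np.hypot(X[:,0]-.52,X[:,1]+.02)<.22)&(X[:,2]>.006)&(X[:,2]<.18)
    if n=="w0": m&=X[:,2]<.12
    X=X[m]; print(n,len(X)); P.append(X[np.random.default_rng(0).permutation(len(X))[:2500]])
P=np.vstack(P)
def box(p,lo,hi):
    c=(np.array(lo)+hi)/2;h=(np.array(hi)-lo)/2;q=abs(p-c)-h
    return np.linalg.norm(np.maximum(q,0),axis=1)+np.minimum(q.max(1),0)
def local(v,P):
    c,s=np.cos(v[2]),np.sin(v[2]);d=P-[v[0],v[1],0]
    return np.c_[c*d[:,0]+s*d[:,1],-s*d[:,0]+c*d[:,1],d[:,2]]
def res(v):
    p=local(v,P);r=np.hypot(p[:,0],p[:,2]-.055)-.019
    a=abs(p[:,1]-v[3])-.09
    tube=np.where(a>0,np.hypot(a,np.maximum(r,0)),np.maximum(r,a))
    xc=v[4]
    D=[tube,box(p,[.035,-.045,.012],[.105,.085,.082]),box(p,[-.03,.105,.012],[.03,.117,.095]),
       box(p,[xc-.095,-.1,0],[xc+.095,.15,.012]),box(p,[-.011,.008,.09],[.061,.032,.107])]
    D=np.array(D);return np.min(abs(D),0)
if __name__=="__main__":
    best=None
    for th in(-.4,-.2,0,.2,.4):
      for x in (.47,.51):
        for y in(-.05,0.,.04):
          for ty in (-.04,-.02):
            o=least_squares(lambda v:np.minimum(res(v),.02),[x,y,th,ty,.03],loss="soft_l1",f_scale=.002,x_scale=[.01,.01,.05,.01,.01],max_nfev=40)
            if best is None or o.cost<best.cost:best=o
    v=best.x;print("x y th tubey xc",v.round(4),best.cost,np.median(res(v)))
    np.save("v.npy",v)
    c,s=np.cos(v[2]),np.sin(v[2]);W=lambda x,y:(np.array([v[0]+c*x-s*y,v[1]+s*x+c*y])).round(4)
    print("tube rear",W(0,v[3]-.09),"front",W(0,v[3]+.09))
    p=local(v,P);
    m=(p[:,2]>.13)&(abs(p[:,0]-.084)<.03);print("lever pts",m.sum(),p[m].mean(0),p[m][:,2].max())
    q=cloud("scene0");pp,d,K,R,t=load("scene0")
    for u,vv in((62,85),):
        a=q[180+int(vv/2.85)-2:180+int(vv/2.85)+3,225+int(u/2.857)-3:225+int(u/2.857)+4].reshape(-1,3);print("jar front top",np.median(a,0),local(v,np.median(a,0)[None]))
E
python3 fit.py
```

```text
scene0 4932
side0 3215
w0 39547
x y th tubey xc [ 0.4663 -0.1129 -0.3318 -0.0182  0.0296] 0.05148007355673024 0.0014987130691654707
tube rear [ 0.4311 -0.2151] front [ 0.4897 -0.0449]
lever pts 93 [ 0.08404535 -0.0121482   0.14809122] 0.16464875546516838
jar front top [ 0.49272819 -0.28040332  0.04973123] [[ 0.07956661 -0.14980616  0.04973123]]
```

Call:
drive_tool(
  targets=[0, 0, 0.166, 0, 0, 0, 1, 0, 0, 0.166, 0, 0, 0, 1, 0, 0, 0, -0.046, -0.003, 0, 1, 0, 0, 0, -0.046, -0.003, 0, 1, 0, 0, 0, -0.046, -0.003, 0, 1, 0, 0, 0, -0.046, -0.003, 0, 1, 0, 0, 0, -0.046, -0.003, 0, 1, 0, 0, 0, -0.046, -0.004, 0, 1, 0, 0, 0, 0, 0, 0, 1],
)

```text
clock: 1.27
tcp_pos: [0.416, -0.2569, 0.231]
ee_rot: [-2.561, -1.819, 0.001]
force: [0.4, 0.1, -0.1]
gripper_width: 0.0002
grip_force: 0.0
```

```bash
cat > where.py <<'E'
from h import *
from scipy.spatial.transform import Rotation as Ro
from fit import local
v=np.load("v.npy");s=state();R=Ro.from_rotvec(s["ee_rot"]).as_matrix()
c,n=np.cos(v[2]),np.sin(v[2])
print("t",round(s["clock"],2),"TCP fixture",local(v,s["tcp_pos"][None]).round(4),"force",s["force"].round(1),"w",s["gripper_width"],"tool axes in fixture\n",(np.array([[c,n,0],[-n,c,0],[0,0,1]])@R).round(3))
E
python3 where.py|tail -5
python3 - <<'E'
from h import *
print(r.grip_depth)
w=shot("wrist","w1");a=shot("side","side1")
im=np.zeros((500,800,3),np.uint8);im[:400,:640]=w;cv2.imwrite("pics/w1.png",w)
E
```

```text
w0 39547
t 1.27 TCP fixture [[-0.0006 -0.1525  0.231 ]] force [ 0.4  0.1 -0.1] w 0.00015208193459885453 tool axes in fixture
 [[ 0.004  1.    -0.   ]
 [ 1.    -0.004 -0.   ]
 [-0.    -0.    -1.   ]]
0.0187
```

View pics/w1.png

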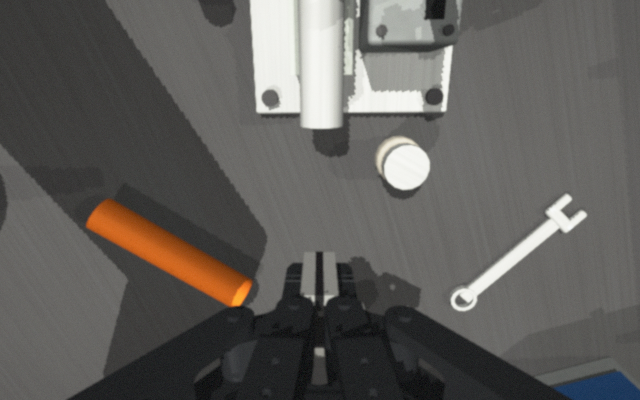

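The closed fingers at (319,255) line up with the tube's rear end at (321,128). The jar at (405,165) is off to the side. I'll take one refinement from this close view.

```bash
python3 - <<'E' | tail -4
from h import *
from fit import local
v=np.load("v.npy");p,d,*_=load("w1");q=cloud("w1")
def L(a,b,c,e): 
    m=d[a:b,c:e]>0; return local(v,q[a:b,c:e][m])
t=L(20,135,300,345);t=t[(t[:,2]>.06)]
print("tube x mid of top strip",[np.median(t[(t[:,2]>.07)&(abs(t[:,1]-y)<.008)][:,0]).round(4) for y in(-.1,-.08,-.06)],"zmax",np.percentile(t[:,2],98),"rear y",t[:,1].min())
j=L(140,200,370,435);j=j[j[:,2]>.045];print("jar",np.median(j,0),j.min(0),j.max(0))
E
```

```text
side0 3215
w0 39547
tube x mid of top strip [np.float64(0.0019), np.float64(0.002), np.float64(0.0012)] zmax 0.07577055880030244 rear y -0.10806989783401105
jar [ 0.08092751 -0.14580669  0.05103088] [ 0.06016139 -0.16760335  0.04506406] [ 0.10264464 -0.1252532   0.0536274 ]
```

Call:
drive_tool(
  targets=[0, 0, 0, 0, 0.0015, 0.05, 1, 0, 0, 0, 0, 0, 0.05, 1, 0, 0, 0, 0, 0, 0.05, 1, 0, 0, 0, 0, 0, 0.037, 1, 0, 0, 0, 0, 0, 0, 1, 0, 0, 0, 0.012, 0, 0, 1, 0, 0, 0, 0.012, 0, 0, 1],
)

```text
clock: 2.25
tcp_pos: [0.4274, -0.232, 0.0458]
ee_rot: [2.556, 1.823, 0.001]
force: [0.0, 0.6, -0.1]
gripper_width: 0.0
grip_force: 0.0
```

Call:
drive_tool(
  targets=[0, 0, 0, 0.004, 0, 0, 1, 0, 0, 0, 0.004, 0, 0, 1, 0, 0, 0, 0.004, 0, 0, 1, 0, 0, 0, 0.005, 0, 0, 1, 0, 0, 0, 0.005, 0, 0, 1, 0, 0, 0, 0.005, 0, 0, 1, 0, 0, 0, 0.004, 0, 0, 1],
)

```text
clock: 3.12
tcp_pos: [0.4364, -0.2042, 0.0448]
ee_rot: [2.557, 1.822, -0.003]
force: [-4.3, -6.4, 5.8]
gripper_width: 0.0003
grip_force: 4.3
```

```bash
python3 where.py|tail -4
```

```text
t 3.12 TCP fixture [[ 0.0015 -0.0961  0.0448]] force [-4.3 -6.4  5.8] w 0.0003131297256341363 tool axes in fixture
 [[ 0.001  1.     0.001]
 [ 1.    -0.001 -0.002]
 [-0.002  0.001 -1.   ]]
```

Call:
drive_tool(
  targets=[0, 0, 0, 0.003, 0, 0, 1, 0, 0, 0, 0.003, 0, 0, 1, 0, 0, 0, 0.002, 0, 0, 1, 0, 0, 0, 0, 0, 0, 1],
)

```text
clock: 3.62
tcp_pos: [0.4391, -0.1965, 0.0447]
ee_rot: [2.557, 1.822, -0.002]
force: [-3.3, -5.2, 3.7]
gripper_width: 0.0002
grip_force: 3.1
```

```bash
python3 where.py|tail -4
```

```text
t 3.62 TCP fixture [[ 0.0015 -0.088   0.0447]] force [-3.3 -5.2  3.7] w 0.00016409282854228568 tool axes in fixture
 [[ 0.001  1.     0.001]
 [ 1.    -0.001 -0.002]
 [-0.002  0.001 -1.   ]]
```

Call:
drive_tool(
  targets=[0, 0, 0, 0.002, 0, 0, 1, 0, 0, 0, 0.001, 0, 0, 1, 0, 0, 0, 0, 0, 0, 1],
)

```text
clock: 4.0
tcp_pos: [0.4399, -0.1941, 0.0447]
ee_rot: [2.557, 1.821, -0.003]
force: [-5.2, -9.0, 5.8]
gripper_width: -0.0001
grip_force: 4.9
```

Call:
drive_tool(
  targets=[0, 0, 0, 0.001, 0, 0, 1, 0, 0, 0, 0, 0, 0, 1],
)

```text
clock: 4.25
tcp_pos: [0.4399, -0.1941, 0.0448]
ee_rot: [2.557, 1.82, -0.006]
force: [-8.8, -16.4, 5.1]
gripper_width: -0.0001
grip_force: 9.0
```

```bash
python3 where.py|tail -4
```

```text
t 4.25 TCP fixture [[ 0.0015 -0.0854  0.0448]] force [ -8.8 -16.4   5.1] w -8.284473880791175e-05 tool axes in fixture
 [[ 0.002  1.     0.   ]
 [ 1.    -0.002 -0.005]
 [-0.005  0.    -1.   ]]
```

The push force jumps to 19 N with no further motion and the TCP is at y = -0.085, so the tube is home. I'll back off, rise and check with the camera.

Call:
drive_tool(
  targets=[0, 0, 0, -0.008, 0, 0, 1, 0, 0, 0, -0.02, 0, 0, 1, 0, 0, 0, 0, 0, -0.05, 1, 0, 0, 0, 0, 0, -0.06, 1, 0, 0, 0, 0, 0, -0.06, 1, 0, 0, 0, 0, 0, 0, 1],
)

```text
clock: 5.0
tcp_pos: [0.4327, -0.2195, 0.2182]
ee_rot: [2.553, 1.82, 0.004]
force: [-0.2, -0.9, -0.9]
gripper_width: -0.0
grip_force: 0.0
```

```bash
python3 where.py|tail -4; python3 - <<'E'|tail -1
from h import *
from fit import local
v=np.load("v.npy");w=shot("wrist","w2");shot("side","side2");s=shot("scene","scene2");cv2.imwrite("pics/w2.png",w)
q=cloud("w2");d=load("w2")[1];t=local(v,q[d>0]);t=t[(abs(t[:,0]-.0015)<.012)&(t[:,2]>.066)&(t[:,2]<.08)&(t[:,1]>-.13)&(t[:,1]<-.03)]
print("rear y",np.percentile(t[:,1],[0,1]),len(t),t[:,0].mean())
E
```

```text
t 5.0 TCP fixture [[ 0.0029 -0.1118  0.2182]] force [-0.2 -0.9 -0.9] w -4.311808548082946e-05 tool axes in fixture
 [[ 0.     1.     0.007]
 [ 1.    -0.    -0.002]
 [-0.002  0.007 -1.   ]]
rear y [-0.0749021  -0.07396453] 1704 0.0015188846357604678
```

View pics/w2.png

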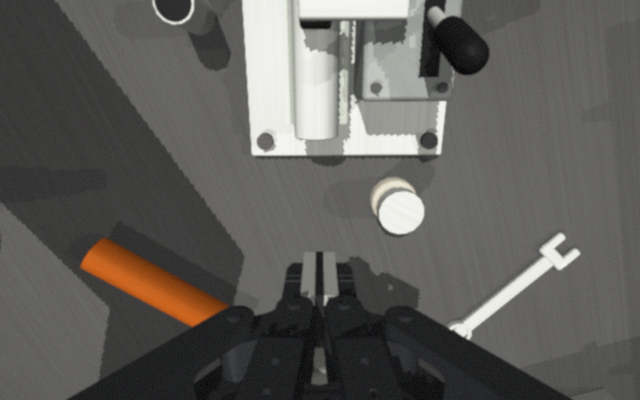

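The tube's rear end (316,137) is now at y = -0.075, so it is home. The lever grip (460,48) still leans towards the rear. Next I'll move behind the lever.

Call:
drive_tool(
  targets=[0, 0, 0, 0, 0.041, 0, 1, 0, 0, 0, 0, 0.041, 0, 1, 0, 0, 0, 0.02, 0, 0.046, 1, 0, 0, 0, 0, 0, 0.05, 1, 0, 0, 0, 0, 0, 0, 1],
)

```text
clock: 5.78
tcp_pos: [0.5128, -0.2245, 0.1146]
ee_rot: [-2.552, -1.82, 0.005]
force: [-0.7, 0.1, 0.5]
gripper_width: -0.0002
grip_force: 0.0
```

```bash
python3 where.py|tail -4
```

```text
t 5.78 TCP fixture [[ 0.0803 -0.0905  0.1146]] force [-0.7  0.1  0.5] w -0.00015241672884488792 tool axes in fixture
 [[ 0.     1.    -0.008]
 [ 1.    -0.     0.002]
 [ 0.002 -0.008 -1.   ]]
```

Call:
drive_tool(
  targets=[0, 0, 0, 0.02, 0.004, -0.006, 1, 0, 0, 0, 0.018, 0, 0, 1, 0, 0, 0, 0.007, 0, 0, 1, 0, 0, 0, 0.007, 0, 0, 1, 0, 0, 0, 0.007, 0, 0, 1, 0, 0, 0, 0.007, 0, 0, 1],
)

```text
clock: 6.52
tcp_pos: [0.5406, -0.1657, 0.1247]
ee_rot: [2.557, 1.822, -0.002]
force: [-3.4, -6.4, 5.4]
gripper_width: 0.0003
grip_force: 3.6
```

```bash
python3 where.py|tail -4
```

```text
t 6.53 TCP fixture [[ 0.0875 -0.0258  0.1247]] force [-3.4 -6.4  5.4] w 0.00026089208739451045 tool axes in fixture
 [[ 0.001  1.     0.001]
 [ 1.    -0.001 -0.002]
 [-0.002  0.001 -1.   ]]
```

Call:
drive_tool(
  targets=[0, 0, 0, 0.007, 0, 0, 1, 0, 0, 0, 0.007, 0, 0, 1, 0, 0, 0, 0.007, 0, 0, 1, 0, 0, 0, 0.007, 0, 0, 1, 0, 0, 0, 0.006, 0, 0, 1, 0, 0, 0, 0.004, 0, 0, 1, 0, 0, 0, 0.003, 0, 0, 1, 0, 0, 0, 0, 0, 0, 1],
)

```text
clock: 7.52
tcp_pos: [0.5539, -0.1259, 0.1242]
ee_rot: [-2.557, -1.824, -0.0]
force: [0.1, -0.1, 0.2]
gripper_width: -0.0001
grip_force: 0.0
```

```bash
python3 where.py|tail -4
```

```text
t 7.53 TCP fixture [[0.0871 0.0162 0.1242]] force [ 0.1 -0.1  0.2] w -7.754926058204071e-05 tool axes in fixture
 [[-0.  1. -0.]
 [ 1.  0.  0.]
 [ 0. -0. -1.]]
```

The force dropped to zero, so the lever has snapped over. I'll confirm with a gentle touch, then retreat.

Call:
drive_tool(
  targets=[0, 0, 0, 0.003, 0, 0, 1, 0, 0, 0, 0.003, 0, 0, 1, 0, 0, 0, 0.001, 0, 0, 1],
)

```text
clock: 7.9
tcp_pos: [0.5562, -0.1195, 0.1242]
ee_rot: [-2.558, -1.824, 0.0]
force: [-0.5, -0.1, -0.1]
gripper_width: -0.0
grip_force: 0.0
```

Call:
drive_tool(
  targets=[0, 0, 0, -0.01, 0, 0, 1, 0, 0, 0, -0.03, 0, 0, 1, 0, 0, 0, -0.04, 0, 0, 1, 0, 0, 0, -0.04, 0, -0.05, 1, 0, 0, 0, -0.02, 0, -0.05, 1, 0, 0, 0, 0, 0, 0, 1],
)

```text
clock: 8.65
tcp_pos: [0.5113, -0.2539, 0.2265]
ee_rot: [2.556, 1.818, 0.003]
force: [0.2, 0.7, -0.5]
gripper_width: 0.0001
grip_force: 0.0
```

```bash
python3 where.py|tail -4;python3 - <<'E'|tail -2
from h import *
from fit import local
v=np.load("v.npy");w=shot("wrist","w3");s=shot("side","side3");c=shot("scene","scene3")
im=np.zeros((500,800,3),np.uint8);im[:250,:400]=cv2.resize(w,(400,250));im[:246,400:]=cv2.resize(s[165:245,260:390],(400,246),interpolation=3);im[250:,:370]=cv2.resize(c[180:275,225:365],(370,250),interpolation=3);cv2.imwrite("pics/m3.png",im)
q=np.vstack([local(v,cloud(n)[load(n)[1]>0]) for n in("w3","side3","scene3")])
t=q[(abs(q[:,0]-.0015)<.012)&(q[:,2]>.066)&(q[:,2]<.08)&(q[:,1]>-.13)&(q[:,1]<-.03)];print("rear y",np.percentile(t[:,1],1))
l=q[(abs(q[:,0]-.085)<.015)&(q[:,2]>.125)&(q[:,2]<.18)&(q[:,1]>-.04)];m=l.mean(0);print("lever",len(l),m,np.arctan2(m[1]-.02,m[2]-.07))
E
```

```text
t 8.65 TCP fixture [[ 0.0885 -0.1187  0.2265]] force [ 0.2  0.7 -0.5] w 0.00014729507126634326 tool axes in fixture
 [[ 0.003  1.     0.006]
 [ 1.    -0.003 -0.002]
 [-0.002  0.006 -1.   ]]
rear y -0.07438653505341451
lever 1018 [0.08440789 0.58402316 0.16046993] 1.4117500038334823
```

View pics/m3.png

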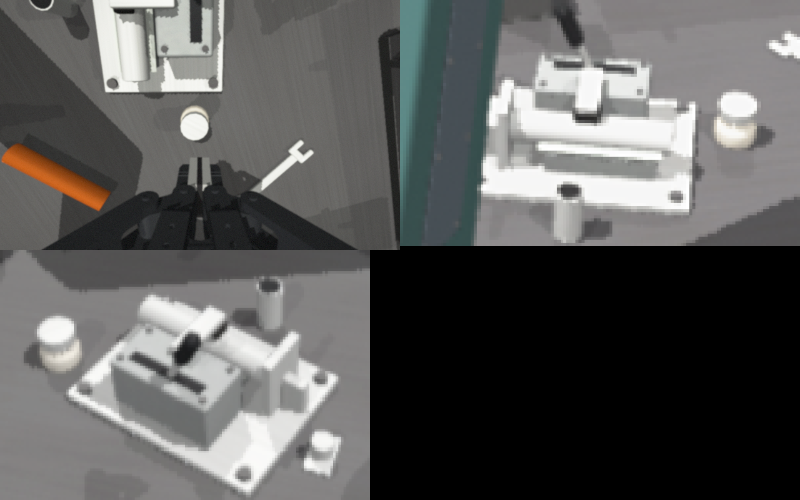

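The lever now leans towards the stop (side crop, about (570,28)) and the tube is home. The bystanders have not visibly moved. My lever cloud picked up far points, so I'll bound it and measure the angle again.

```bash
python3 - <<'E'|tail -2
from h import *
from fit import local
v=np.load("v.npy")
for n in("side3","scene3"):
    q=local(v,cloud(n)[load(n)[1]>0]);l=q[(abs(q[:,0]-.085)<.018)&(q[:,2]>.12)&(q[:,2]<.18)&(abs(q[:,1]-.02)<.08)];m=l.mean(0);print(n,len(l),m,np.arctan2(m[1]-.02,m[2]-.07),l[:,2].max())
E
```

```text
side3 75 [0.0762221  0.04899541 0.14272979] 0.3793619965060382 0.16423391746365631
scene3 92 [0.0908574  0.05446263 0.1470887 ] 0.42039939954090283 0.16622253209666785
```

The lean comes out at about 0.40 to 0.42, against 0 for the middle detent, so the lever is at its second stop. I'll hand in the job.

```bash
python3 -c "
from rig import r
print(r.job_done())"
```

```text
the job is handed in; nothing more can be done
None
```

The tube is home against the end stop (rear end measured at fixture y = -0.074 to -0.075), the lever snapped to its second stop (measured lean 0.38 to 0.42 against a nominal 0.425), the gripper is clear, and the job was handed in at about 9 s; no verdict was returned.

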